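Sort the oil bottles by their caps

TASK

Before the part-used oil bottles on the bench go back out with the service van, try the cap of each with a twist clockwise. A tight cap nips up after a few degrees and stops: stand that bottle upright in a free bay of the blue carrier, in the row that already holds a bottle of its colour; a loose cap runs on: screw it home until it stops and stand that bottle upright in the red drip tray, to be watched for leaks. Do not turn caps back or drop bottles, leave the two in the carrier in their bays, and do not shove the gear, the mallet or the spray can.

Things in the scene. Friction and masses are not known exactly. Their poses are not given: they have to be found in the camera images.
- green_1: green square oil bottle, 58 x 58 mm, shoulder 94 mm up, 0.2 to 0.33 kg, loose on the bench (or absent); round ribbed black screw cap on its axis, 34 mm in diameter, from 116 to 140 mm above the foot, white arrow on top. Origin: centre of the underside; z along the bottle's axis to the cap, x and y square to its sides; the pose is the bottle's, not the cap's. Caps: see green_2, green_3
- green_2: green oil bottle, size, origin, axes and cap as green_1; loose on the bench, or absent. Caps, of any of the bottles: each turns clockwise on the neck at about 0.01 N m while the bottle stands still (its friction on the bench holds 0.03 N m or more). A tight cap nips up after 0.12 rad and stops hard: from there on the whole bottle turns with it
- green_3: green oil bottle, size, origin, axes and cap as green_1; loose on the bench, or absent. A loose cap, of any of the bottles, runs on clockwise for 2.2 rad from the start before it stops hard (home). Caps stay where they are left and do not come off; a bottle may be lifted by its cap. Looks do not tell loose from tight; the arrow starts along the bottle's +x
- yellow_1: yellow oil bottle, size, origin, axes and cap as green_1; loose on the bench, or absent
- yellow_2: yellow oil bottle, size, origin, axes and cap as green_1; loose on the bench, or absent
- yellow_3: yellow oil bottle, size, origin, axes and cap as green_1; loose on the bench, or absent
- yellow_4: yellow oil bottle, size, origin, axes and cap as green_1; loose on the bench, or absent
- green_1_cap (a joint): angle of green_1's cap on its neck, rad: 0 at the start, grows as the cap is turned clockwise (closing) as seen from above
- green_2_cap (a joint): angle of green_2's cap on its neck, rad: 0 at the start, grows as the cap is turned clockwise (closing) as seen from above
- green_3_cap (a joint): angle of green_3's cap on its neck, rad: 0 at the start, grows as the cap is turned clockwise (closing) as seen from above
- yellow_1_cap (a joint): angle of yellow_1's cap on its neck, rad: 0 at the start, grows as the cap is turned clockwise (closing) as seen from above
- yellow_2_cap (a joint): angle of yellow_2's cap on its neck, rad: 0 at the start, grows as the cap is turned clockwise (closing) as seen from above
- yellow_3_cap (a joint): angle of yellow_3's cap on its neck, rad: 0 at the start, grows as the cap is turned clockwise (closing) as seen from above
- yellow_4_cap (a joint): angle of yellow_4's cap on its neck, rad: 0 at the start, grows as the cap is turned clockwise (closing) as seen from above
- carrier_green: green oil bottle, size, origin and axes as green_1. It stands in an end bay of the blue carrier (the +x end of the carrier's frame) and marks that row of three bays as the green row; it stays there
- carrier_yellow: yellow oil bottle, size, origin and axes as green_1. It stands in an end bay of the blue carrier (the +x end of the carrier's frame) and marks that row of three bays as the yellow row; it stays there
- carrier: blue steel bottle carrier, fixed, 268 x 180 mm, outer walls 62, dividers 53 mm high: two rows of three square bays, 84 mm clear, 88 mm apart. Origin: centre of the underside, z up; inner floor at z = 4 mm. Rows run along its x: bay centres at x = -88, 0, 88 mm, one row at y = +44, one at y = -44 mm. The bays at x = +88 mm are taken
- drip_tray: red sheet-steel drip tray, fixed to the bench, 270 x 180 mm, rim 22 mm high, walls 3 mm thick. Origin: centre of the underside, z up, x along its length; the inner floor is flat, at z = 3 mm
- gear: bystander: loose steel pinion standing on its toothed face, 87 mm across the teeth, 78 mm high; origin: centre of the underside
- mallet: bystander: loose dead-blow mallet lying on the bench, grey head 120 mm long and 50 mm thick with white faces, handle reaching 260 mm from it; origin: on the bench under the head's middle, the handle along +x
- spray_can: bystander: loose white spray can with a red band and red cap, 58 mm in diameter, 170 mm high; origin: centre of the underside
Mind the look-alikes: they are no part of the job. What is shaped like the yellow_1 but purple is not meant.

How it is judged (in metres and radians):
At the end, for the whole second after the job is handed in: Every bottle from the bench stands upright (0.12 rad), still: in the drip tray, axis 15 mm or more from its edge, the cap having run on until home (over 2.1 rad); or in a bay of the carrier's row of its colour, the cap nipped up (0.05 to 0.18 rad). The carrier's own bottles are in place (((x of green_1 in the frame of drip_tray between -0.12 and 0.12 m and y of green_1 in the frame of drip_tray between -0.075 and 0.075 m and z of green_1 in the frame of drip_tray between -0.002 and 0.012 m and value of joint green_1_cap above 2.1 rad) or (x of green_1 in the frame of carrier between -0.126 and 0.126 m and y of green_1 in the frame of carrier between 0.006 and 0.082 m and z of green_1 in the frame of carrier between -0.002 and 0.012 m and y of carrier_green in the frame of carrier above 0 m and value of joint green_1_cap between 0.05 and 0.18 rad) or (x of green_1 in the frame of carrier between -0.126 and 0.126 m and y of green_1 in the frame of carrier between -0.082 and -0.006 m and z of green_1 in the frame of carrier between -0.002 and 0.012 m and y of carrier_green in the frame of carrier below 0 m and value of joint green_1_cap between 0.05 and 0.18 rad)) and angle between each of green_1, green_2, green_3, yellow_1, yellow_2, yellow_3, yellow_4, carrier_green, carrier_yellow's own z axis and vertical below 0.12 rad and linear speed of each of green_1, green_2, green_3, yellow_1, yellow_2, yellow_3, yellow_4, carrier_green, carrier_yellow below 0.03 m/s and ((x of green_2 in the frame of drip_tray between -0.12 and 0.12 m and y of green_2 in the frame of drip_tray between -0.075 and 0.075 m and z of green_2 in the frame of drip_tray between -0.002 and 0.012 m and value of joint green_2_cap above 2.1 rad) or (x of green_2 in the frame of carrier between -0.126 and 0.126 m and y of green_2 in the frame of carrier between 0.006 and 0.082 m and z of green_2 in the frame of carrier between -0.002 and 0.012 m and y of carrier_green in the frame of carrier above 0 m and value of joint green_2_cap between 0.05 and 0.18 rad) or (x of green_2 in the frame of carrier between -0.126 and 0.126 m and y of green_2 in the frame of carrier between -0.082 and -0.006 m and z of green_2 in the frame of carrier between -0.002 and 0.012 m and y of carrier_green in the frame of carrier below 0 m and value of joint green_2_cap between 0.05 and 0.18 rad)) and ((x of green_3 in the frame of drip_tray between -0.12 and 0.12 m and y of green_3 in the frame of drip_tray between -0.075 and 0.075 m and z of green_3 in the frame of drip_tray between -0.002 and 0.012 m and value of joint green_3_cap above 2.1 rad) or (x of green_3 in the frame of carrier between -0.126 and 0.126 m and y of green_3 in the frame of carrier between 0.006 and 0.082 m and z of green_3 in the frame of carrier between -0.002 and 0.012 m and y of carrier_green in the frame of carrier above 0 m and value of joint green_3_cap between 0.05 and 0.18 rad) or (x of green_3 in the frame of carrier between -0.126 and 0.126 m and y of green_3 in the frame of carrier between -0.082 and -0.006 m and z of green_3 in the frame of carrier between -0.002 and 0.012 m and y of carrier_green in the frame of carrier below 0 m and value of joint green_3_cap between 0.05 and 0.18 rad)) and ((x of yellow_1 in the frame of drip_tray between -0.12 and 0.12 m and y of yellow_1 in the frame of drip_tray between -0.075 and 0.075 m and z of yellow_1 in the frame of drip_tray between -0.002 and 0.012 m and value of joint yellow_1_cap above 2.1 rad) or (x of yellow_1 in the frame of carrier between -0.126 and 0.126 m and y of yellow_1 in the frame of carrier between 0.006 and 0.082 m and z of yellow_1 in the frame of carrier between -0.002 and 0.012 m and y of carrier_yellow in the frame of carrier above 0 m and value of joint yellow_1_cap between 0.05 and 0.18 rad) or (x of yellow_1 in the frame of carrier between -0.126 and 0.126 m and y of yellow_1 in the frame of carrier between -0.082 and -0.006 m and z of yellow_1 in the frame of carrier between -0.002 and 0.012 m and y of carrier_yellow in the frame of carrier below 0 m and value of joint yellow_1_cap between 0.05 and 0.18 rad)) and ((x of yellow_2 in the frame of drip_tray between -0.12 and 0.12 m and y of yellow_2 in the frame of drip_tray between -0.075 and 0.075 m and z of yellow_2 in the frame of drip_tray between -0.002 and 0.012 m and value of joint yellow_2_cap above 2.1 rad) or (x of yellow_2 in the frame of carrier between -0.126 and 0.126 m and y of yellow_2 in the frame of carrier between 0.006 and 0.082 m and z of yellow_2 in the frame of carrier between -0.002 and 0.012 m and y of carrier_yellow in the frame of carrier above 0 m and value of joint yellow_2_cap between 0.05 and 0.18 rad) or (x of yellow_2 in the frame of carrier between -0.126 and 0.126 m and y of yellow_2 in the frame of carrier between -0.082 and -0.006 m and z of yellow_2 in the frame of carrier between -0.002 and 0.012 m and y of carrier_yellow in the frame of carrier below 0 m and value of joint yellow_2_cap between 0.05 and 0.18 rad)) and ((x of yellow_3 in the frame of drip_tray between -0.12 and 0.12 m and y of yellow_3 in the frame of drip_tray between -0.075 and 0.075 m and z of yellow_3 in the frame of drip_tray between -0.002 and 0.012 m and value of joint yellow_3_cap above 2.1 rad) or (x of yellow_3 in the frame of carrier between -0.126 and 0.126 m and y of yellow_3 in the frame of carrier between 0.006 and 0.082 m and z of yellow_3 in the frame of carrier between -0.002 and 0.012 m and y of carrier_yellow in the frame of carrier above 0 m and value of joint yellow_3_cap between 0.05 and 0.18 rad) or (x of yellow_3 in the frame of carrier between -0.126 and 0.126 m and y of yellow_3 in the frame of carrier between -0.082 and -0.006 m and z of yellow_3 in the frame of carrier between -0.002 and 0.012 m and y of carrier_yellow in the frame of carrier below 0 m and value of joint yellow_3_cap between 0.05 and 0.18 rad)) and ((x of yellow_4 in the frame of drip_tray between -0.12 and 0.12 m and y of yellow_4 in the frame of drip_tray between -0.075 and 0.075 m and z of yellow_4 in the frame of drip_tray between -0.002 and 0.012 m and value of joint yellow_4_cap above 2.1 rad) or (x of yellow_4 in the frame of carrier between -0.126 and 0.126 m and y of yellow_4 in the frame of carrier between 0.006 and 0.082 m and z of yellow_4 in the frame of carrier between -0.002 and 0.012 m and y of carrier_yellow in the frame of carrier above 0 m and value of joint yellow_4_cap between 0.05 and 0.18 rad) or (x of yellow_4 in the frame of carrier between -0.126 and 0.126 m and y of yellow_4 in the frame of carrier between -0.082 and -0.006 m and z of yellow_4 in the frame of carrier between -0.002 and 0.012 m and y of carrier_yellow in the frame of carrier below 0 m and value of joint yellow_4_cap between 0.05 and 0.18 rad)) and x of carrier_green in the frame of carrier between 0.05 and 0.126 m and z of carrier_green in the frame of carrier between -0.002 and 0.012 m and x of carrier_yellow in the frame of carrier between 0.05 and 0.126 m and z of carrier_yellow in the frame of carrier between -0.002 and 0.012 m); the robot touches nothing.
It fails at once if the gear is shoved more than 4 cm from its place (distance of gear from where it was at the start of the episode above 0.04 m).
It fails at once if the mallet is shoved more than 4 cm from its place (distance of mallet from where it was at the start of the episode above 0.04 m).
It fails at once if the spray can is shoved more than 4 cm from its place (distance of spray_can from where it was at the start of the episode above 0.04 m).
It fails at once if a bottle is dropped: it falls freely from more than about 5 cm ((height (world z) of green_1 above 0.035 m and contact force between green_1 and anything else below 0.02 N and linear speed of green_1 above 0.5 m/s) or (height (world z) of green_2 above 0.035 m and contact force between green_2 and anything else below 0.02 N and linear speed of green_2 above 0.5 m/s) or (height (world z) of green_3 above 0.035 m and contact force between green_3 and anything else below 0.02 N and linear speed of green_3 above 0.5 m/s) or (height (world z) of yellow_1 above 0.035 m and contact force between yellow_1 and anything else below 0.02 N and linear speed of yellow_1 above 0.5 m/s) or (height (world z) of yellow_2 above 0.035 m and contact force between yellow_2 and anything else below 0.02 N and linear speed of yellow_2 above 0.5 m/s) or (height (world z) of yellow_3 above 0.035 m and contact force between yellow_3 and anything else below 0.02 N and linear speed of yellow_3 above 0.5 m/s) or (height (world z) of yellow_4 above 0.035 m and contact force between yellow_4 and anything else below 0.02 N and linear speed of yellow_4 above 0.5 m/s)).
Of green_1, green_2, green_3, yellow_1, yellow_2, yellow_3, yellow_4 only 5 to 7 are there at a start; the rules pass over those that are not, and their reading is None.
At some moment in a run one of green_1, green_2, green_3, yellow_1, yellow_2, yellow_3, yellow_4 may be knocked a few centimetres aside while the robot is not near it.
It also fails if it takes over 210 s, if anything falls off the work surface, if the arm or the gripper's body presses on something with over 40 N, if the wrist force passes 120 N, or if a joint passes its speed limit or range.

ROBOT

A 7-joint arm with a two-finger parallel gripper is mounted at the origin on the work surface. World frame = base frame: x ahead of the robot, y to its left, z up, the work surface at z = 0. Lengths are in m, angles in degrees, forces in N, time in s.
With the tool pointing down it reaches from about 0.425 to 0.825 m from the base axis. Payload 3.6 kg.
Tool frame: the origin (TCP) lies midway between the tips of the shut fingers; the grasp point (between the pads) lies env.grip_depth behind it (env.grip_depth is the distance from the TCP to the grasp point, in m); z points along the fingers, y is the line along which they close (so a half turn about z gives the same grasp; the last joint's range is limited). The gripper opens to 85 mm and grips with 20 to 120 N. Pads are 22 mm wide; open, the fingers measure 114 mm over their backs; the gripper's body (76 mm by 85 mm) begins 54 mm behind the grasp point. The pads swing forward as they close: fully open they stand 13 mm farther back than shut.
Start: joints at [-65.231, 35.231, -0.722, 81.555, 0.464, 63.22, -2.315], TCP at [0.288, 0.583, 0.231] pointing down, gripper open.
Joint ranges: [-178.69, 178.69], [-17.37, 117.87], [-77.05, 75.6], [15.02, 138.74], [-78.02, 258.01], [0.78, 113.62], [-162.83, 162.83]. Speed limits (degrees/s): [159.86, 159.86, 180, 180, 180, 180, 180].

INTERFACE

Orientations are given as [roll, pitch, yaw] about the fixed x, y, z axes, in that order (R = Rz(yaw) Ry(pitch) Rx(roll)).
In Python, from bench import env gives the robot as it stands.
- The arm moves only by the tool servo_tool, never from a script. Its arguments are lists of equal length, an entry for each row: "dp": the shift along the tool's x, y, z in mm, a list of three; "yaw": the turn about the tool's z in degrees. A call has 1 to 20 rows; each row is the pose to reach, as a shift and turn from the pose commanded when the call began, along the tool's axes at that moment; what a row does not reach only later rows make up. A row lasts 1/12 s, in which the tool goes at most 41.7 mm and 7.16 degrees, less where a joint would pass 70% of its speed; a pose out of reach is approached as far as the arm can. A call with a gripper value outside its range is refused whole. "hand" is the gripper command: -1 is fully open, 1 is shut, values between are in proportion, set as the call begins (left out, the last holds). The fingers move at their own pace and stop on an object; "grip_force" is the grip in N (left out, the last holds). Time passes only in rows, so rows that repeat a pose let the fingers close. It gives the time, the measured TCP pose, the force, the opening and the grip force at its end, in the units of the state.
- env.get_state(): the state, without advancing time (a new reading comes with each control period).
- env.camera(name): name is "scene" or "top"; returns a dict with "color" (480x640x3 uint8, red, green, blue), "mtx" (3x3 intrinsics, pixels), "R" (3x3) and "t" (3): a world point X has camera coordinates R X + t. Camera axes: x right, y down, z forward; pixel columns grow to the right and rows downward; lengths in m; the calibration is good to about 2 mm. A picture is of the moment at which its call begins. There is no depth.
- env.finish_job(): hands the job in; it is judged then, once.
Trained networks look in a picture, given as the dict that the camera call returned (one of the last four; its "shot" number tells which), for a name from the list of things; names that differ only in an ending like _2 or _b are one class to them, and where a whole thing is asked for, a point or a joint stands for the part that bears it (a point fixed in the world has none). Each returns a list of dicts, best first, with "confidence" (0 to 1); they miss things now and then, are a little off and sometimes report something else, mostly with a low value. They report only what shows in the picture. A call takes as long as a camera call. They do not tell look-alikes from the thing itself.
- env.look_for(picture, query): "at" ([column, row] in pixels, amid what is visible of it).
- env.masks_of(picture, query): "region" (480x640 bool, what is visible of it) and "at" ([column, row] in pixels, amid what is visible of it).
The state is a dict: "time": time; "joint_positions": joint angles; "qd": joint speeds; "tau": joint torques, N m; "position": TCP position; "ee_rot": TCP orientation; "wrist_force": force on the tool from outside, world axes, zero at the start; "moment": the same for the moment, N m; "width": finger opening in m; "finger_force": force on a finger pad.
Only numpy, scipy, OpenCV 4.12 (cv2) and the standard library are available. Lean on these libraries where they do the work, as an engineer would, in place of code of your own. Each camera call takes 0.05 s, during which the arm holds its last target. There are 200 camera calls.

## Working session

There is one attempt and no reset: what is moved stays moved. The work goes in short steps, Python scripts to look and compute and a tool call to move; the robot and the scene stay as the last step left them, time stands still between calls to the robot, and variables do not carry over. Pictures are saved under pics/ and viewed, at most 14 in all, crops included, and the job is handed in when it is done.

Besides the shell and the picture viewer there is one more tool, called after ">>>" as name(argument=value, ...) on one line, values as JSON. servo_tool: Moves the arm, as the interface text tells. Its arguments: {"type":"object","properties":{"dp":{"type":"array","items":{"type":"array","items":{"type":"number"}}},"yaw":{"type":"array","items":{"type":"number"}},"hand":{"type":"number"},"grip_force":{"type":"number"}},"required":["dp","yaw"]}

```bash
mkdir -p pics; ls; cat > h.py <<'E'
from bench import env
import numpy as np, cv2
def px2w(p,uv,z):
    K,R,t=p["mtx"],np.array(p["R"]),np.array(p["t"])
    d=R.T@np.linalg.solve(K,[uv[0],uv[1],1.]); c=-R.T@t
    return c+d*(z-c[2])/d[2]
def w2px(p,X):
    c=np.array(p["R"])@np.array(X)+np.array(p["t"]); q=np.array(p["mtx"])@c; return q[:2]/q[2]
def save(p,n): cv2.imwrite("pics/"+n+".png",cv2.cvtColor(p["color"],cv2.COLOR_RGB2BGR))
E
python3 - <<'E'
from h import *
for n in("scene","top"):
    p=env.camera(n); save(p,n+"0"); 
    c=-np.array(p["R"]).T@np.array(p["t"]); print(n,c.round(3),np.array(p["R"]).round(2).tolist(),p["mtx"][0][0])
    for q in("green_1","yellow_1","green_1_cap","carrier","drip_tray","gear","mallet","spray_can"):
        print(q,[(round(d["confidence"],2),np.round(d["at"]).tolist(),px2w(p,d["at"],0.14 if "_1" in q else 0.0)[:2].round(3).tolist()) for d in env.look_for(p,q)])
print(env.get_state(),env.grip_depth)
E
```

```text
pics
scene [1.03  0.644 1.008] [[-0.8, 0.6, -0.02], [0.47, 0.6, -0.65], [-0.38, -0.52, -0.76]] 510.988571067226
green_1 [(0.9, [329.0, 257.0], [0.595, 0.102]), (0.76, [323.0, 201.0], [0.502, -0.042])]
yellow_1 [(0.96, [365.0, 179.0], [0.373, -0.038]), (0.89, [395.0, 215.0], [0.398, 0.098]), (0.87, [385.0, 251.0], [0.488, 0.164]), (0.85, [353.0, 227.0], [0.499, 0.067]), (0.83, [272.0, 267.0], [0.711, 0.049]), (0.7, [249.0, 234.0], [0.699, -0.062])]
green_1_cap []
carrier [(0.72, [247.0, 229.0], [0.64, -0.193]), (0.71, [262.0, 177.0], [0.497, -0.34])]
drip_tray [(0.8, [404.0, 348.0], [0.553, 0.317])]
gear [(0.85, [224.0, 306.0], [0.813, -0.02])]
mallet [(0.86, [164.0, 242.0], [0.835, -0.287]), (0.63, [323.0, 183.0], [0.373, -0.209])]
spray_can [(0.91, [307.0, 356.0], [0.735, 0.202]), (0.35, [270.0, 247.0], [0.627, -0.103])]
top [ 0.309 -0.014  1.193] [[-0.0, -1.0, 0.0], [-0.97, 0.0, -0.24], [0.24, -0.0, -0.97]] 508.33835217957585
green_1 [(0.63, [360.0, 298.0], [0.446, -0.102]), (0.56, [291.0, 256.0], [0.536, 0.041])]
yellow_1 [(0.79, [260.0, 304.0], [0.433, 0.104]), (0.79, [288.0, 350
[... 532 characters left out ...]
: 0.9, 'joint_positions': array([-65.22946822,  35.23034592,  -0.71965087,  81.55418614,
         0.46407926,  63.22054627,  -2.31403338]), 'qd': array([-0.07394297,  0.08158467, -0.02111768,  0.03908077,  0.01049141,
       -0.15239768,  0.05636444]), 'tau': array([ 3.86829006e-04, -4.69101870e+01,  2.58758180e-01, -1.71348041e+01,
        9.84807353e-03,  1.60324984e-03, -7.59252117e-06]), 'position': array([0.28787029, 0.58275079, 0.23131036]), 'ee_rot': array([-1.79997778e+02, -7.48386447e-04,  1.53712398e+02]), 'wrist_force': array([-0.27972578, -1.15911565,  0.27301554]), 'moment': array([-0.07852602, -0.00248511, -0.04154202]), 'finger_force': 0.0, 'width': 0.08585182454792795} 0.0187
```

```bash
python3 -c "
import cv2
a=cv2.imread('pics/top0.png')[120:420,130:530]; cv2.imwrite('pics/topc.png',cv2.resize(a,None,fx=2,fy=2,interpolation=cv2.INTER_CUBIC))"
```

```text
(no output)
```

View pics/topc.png

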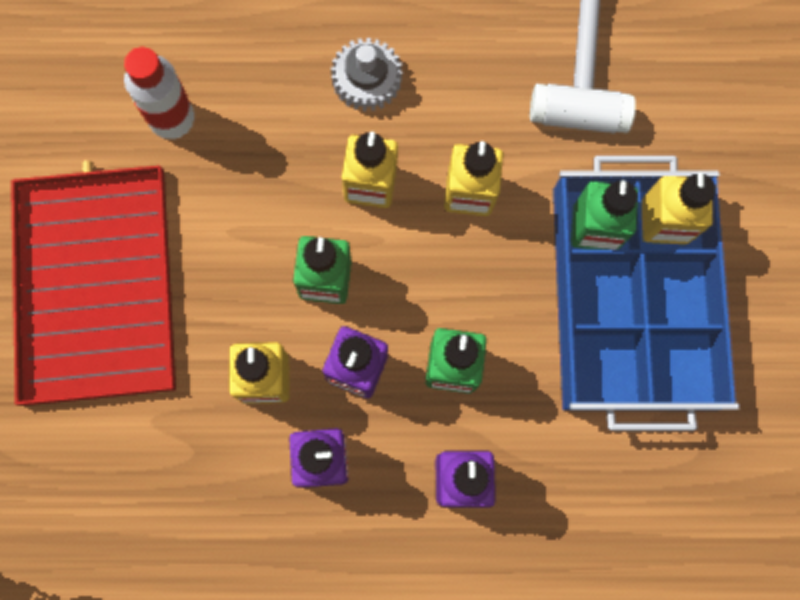

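View pics/scene0.png

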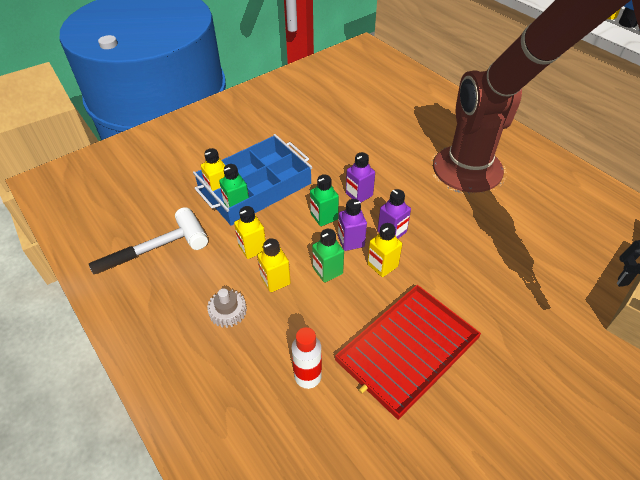

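The top view shows 5 target bottles. Yellow caps are at about (315,195), (370,200) and (255,302), and green caps at (290,247) and (360,296). The three purple ones are decoys. The carrier's +x end is away from the robot, with the green row on the left and the yellow row on the right. Next I'll measure the caps, carrier and tray.

```bash
cat >> h.py <<'E'
def cap(p,uv,r=14):
    # dark cap blob near uv in top view -> world xy of the cap axis (blob mean height ~0.134)
    im=p["color"].astype(int); m=(im.max(2)<75).astype(np.uint8)
    u,v=map(int,np.round(uv)); w=np.zeros_like(m); w[v-r:v+r,u-r:u+r]=1
    n,l,s,c=cv2.connectedComponentsWithStats(m*w)
    i=1+np.argmax(s[1:,4]); 
    q=cv2.convexHull(np.argwhere(l==i)[:,::-1].astype(np.int32)).reshape(-1,2)
    (cx,cy),rad=cv2.minEnclosingCircle(q); 
    return c[i],s[i,4],px2w(p,c[i],0.134)[:2]
def plan(x,y):
    s=env.get_state(); P=s["position"]; a=np.radians(s["ee_rot"][2])
    d=np.array([x,y])-P[:2]; return np.round([1e3*(np.cos(a)*d[0]+np.sin(a)*d[1]),1e3*(np.sin(a)*d[0]-np.cos(a)*d[1])],0)
E
python3 - <<'E'
from h import *
p=env.camera("top")
for n,c in dict(YA=(315,195),YB=(370.5,199.5),GA=(290,247),YC=(255.5,302.5),GB=(360.5,296),cg=(440,218),cy=(478,215)).items():
    a=cap(p,c); print(n,a[0].round(1),a[1],a[2].round(4))
a=px2w(p,(451.5,246),.053); b=px2w(p,(454,284),.053); e=(a-b)[:2]; print("carrier div",a,b,np.linalg.norm(e))
c=(a+b)[:2]/2; e/=np.linalg.norm(e); n=np.array([-e[1],e[0]]); print("c",c,"yaw",np.degrees(np.arctan2(e[1],e[0])))
R=[px2w(p,q,.022)[:2] for q in((136,210.5),(211,203.5),(217,314),(139,321.5))]; print("tray",np.round(R,3).tolist(),np.mean(R,0))
im=p["color"].copy()
Tc=np.mean(R,0); te=(R[0]+R[1]-R[2]-R[3]); te/=np.linalg.norm(te); tn=np.array([-te[1],te[0]])
def poly(c,e,n,x,y,z): 
    q=np.array([w2px(p,[*(c+i*x*e+j*y*n),z]) for i,j in((1,1),(1,-1),(-1,-1),(-1,1))]); cv2.polylines(im,[np.int32(q*8)],True,(255,255,255),1,shift=3)
poly(c,e,n,.134,.090,.062); poly(Tc,te,tn,.135,.09,.022)
for i in(-.088,0,.088):
    for j in(-.044,.044): 
        poly(c+i*e+j*n,e,n,.042,.042,.053); print(i,j,(c+i*e+j*n).round(3))
cv2.imwrite("pics/ov.png",cv2.cvtColor(cv2.resize(im[170:350,120:520],(800,360)),cv2.COLOR_RGB2BGR))
print("tray yaw",np.degrees(np.arctan2(te[1],te[0])))
# YC,GB yaw from arrows later
E
```

```text
YA [314.9 195.5] 162 [ 0.6716 -0.0093]
YB [369.6 200.1] 168 [ 0.6607 -0.129 ]
GA [290. 248.] 187 [0.5535 0.0441]
YC [256.  303.1] 165 [0.4359 0.1137]
GB [360.5 296.5] 193 [ 0.4491 -0.1043]
cg [439.6 218.5] 250 [ 0.6184 -0.2797]
cy [478.4 216. ] 192 [ 0.6238 -0.3643]
carrier div [ 0.57610189 -0.32343133  0.053     ] [ 0.48778053 -0.32335484  0.053     ] 0.08832139454294845
c [ 0.53194121 -0.32339309] yaw -0.04961578115207642
tray [[0.673, 0.422], [0.69, 0.242], [0.425, 0.216], [0.408, 0.393]] [0.54891301 0.3183864 ]
-0.088 -0.044 [ 0.444 -0.367]
-0.088 0.044 [ 0.444 -0.279]
0 -0.044 [ 0.532 -0.367]
0 0.044 [ 0.532 -0.279]
0.088 -0.044 [ 0.62  -0.367]
0.088 0.044 [ 0.62  -0.279]
tray yaw 5.91707762487282
```

View pics/ov.png

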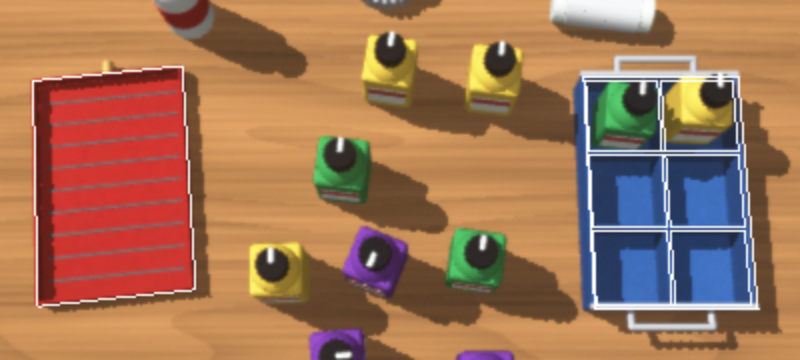

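>>> servo_tool(dp=[[-30, -32, 5], [-60, -62, 10], [-90, -94, 15], [-120, -125, 20], [-150, -156, 25], [-180, -188, 30], [-210, -219, 30], [-240, -250, 30], [-270, -282, 30], [-300, -313, 30], [-325, -340, 30], [-340, -355, 30], [-340, -355, 30], [-340, -355, 30]], yaw=[-5, -10, -15, -20, -20, -20, -20, -20, -20, -20, -20, -20, -20, -20], hand=0.0, grip_force=40)

```text
time: 2.12
position: [0.4363, 0.1115, 0.2016]
ee_rot: [-180.0, 0.0, 173.4]
wrist_force: [-0.4, 0.7, -0.3]
width: 0.0428
finger_force: 0.0
```

```bash
python3 -c "
from h import *
s=env.get_state();print({k:np.round(s[k],3).tolist() for k in('time','position','ee_rot','joint_positions','width','moment','wrist_force')},plan(.436,.114))"
```

```text
{'time': 2.117, 'position': [0.436, 0.112, 0.202], 'ee_rot': [-179.979, 0.049, 173.36], 'joint_positions': [-14.474, 20.061, -3.57, 115.321, 1.798, 44.633, 64.254], 'width': 0.043, 'moment': [0.039, -0.021, 0.019], 'wrist_force': [-0.353, 0.705, -0.268]} [1. 2.]
```

>>> servo_tool(dp=[[1, 2, 25], [1, 2, 50], [1, 2, 75], [1, 2, 92], [1, 2, 92], [1, 2, 92]], yaw=[0, 0, 0, 0, 0, 0], hand=-0.4)

```text
time: 2.62
position: [0.4341, 0.1176, 0.109]
ee_rot: [180.0, -0.1, 173.9]
wrist_force: [0.3, 0.1, 0.8]
width: 0.06
finger_force: 0.0
```

>>> servo_tool(dp=[[0, 0, 0], [0, 0, 0], [0, 0, 0], [0, 0, 0], [0, 0, 0]], yaw=[0, 0, 0, 0, 0], hand=1, grip_force=40)

```text
time: 3.03
position: [0.4356, 0.1162, 0.1105]
ee_rot: [179.9, 0.1, 173.7]
wrist_force: [-0.9, -1.0, 6.8]
width: 0.033
finger_force: 39.9
```

```bash
python3 -c "
from h import *
p=env.camera('scene');save(p,'g1')
cv2.imwrite('pics/g1c.png',cv2.cvtColor(cv2.resize(p['color'][120:360,220:540],(640,480)),cv2.COLOR_RGB2BGR))
s=env.get_state();print({k:np.round(s[k],3).tolist() for k in('time','position','ee_rot','joint_positions','width','moment','wrist_force','finger_force')})"
```

```text
{'time': 3.083, 'position': [0.436, 0.116, 0.111], 'ee_rot': [179.939, 0.148, 173.694], 'joint_positions': [-15.525, 28.606, -3.098, 121.327, 2.981, 29.976, 62.87], 'width': 0.033, 'moment': [0.033, 0.086, -0.006], 'wrist_force': [-1.128, -0.764, 6.221], 'finger_force': 39.854}
```

View pics/g1c.png

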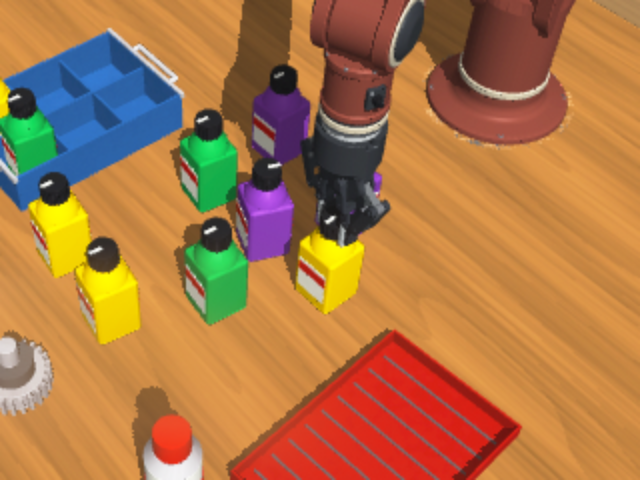

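>>> servo_tool(dp=[[0, 0, 0], [0, 0, 0], [0, 0, 0], [0, 0, 0], [0, 0, 0], [0, 0, 0], [0, 0, 0], [0, 0, 0], [0, 0, 0], [0, 0, 0], [0, 0, 0], [0, 0, 0], [0, 0, 0], [0, 0, 0], [0, 0, 0], [0, 0, 0]], yaw=[7, 14, 21, 28, 35, 42, 49, 56, 63, 70, 77, 84, 91, 97, 97, 97])

```text
time: 4.42
position: [0.438, 0.1174, 0.1109]
ee_rot: [179.6, -0.2, 76.8]
wrist_force: [2.0, 1.3, 5.4]
width: 0.0327
finger_force: 39.7
```

```bash
cat >> h.py <<'E'
def snap(n,x,y,h=60):
    p=env.camera('scene'); s=env.get_state()
    print({k:np.round(s[k],3).tolist() for k in('time','position','ee_rot','joint_positions','moment','wrist_force')})
    u,v=map(int,w2px(p,[x,y,.06])); c=p['color'][v-h:v+h,u-h:u+h]
    # count white/red label pixels left / right of bottle axis, in box around body
    b=p['color'][v-15:v+28,u-26:u+26].astype(int); r,g,bl=b[...,0],b[...,1],b[...,2]
    lab=((r>120)&(bl>100)&(g>100))|((r>110)&(g<60)&(bl<60)); print("label px left/right",lab[:,:26].sum(),lab[:,26:].sum())
    cv2.imwrite('pics/%s.png'%n,cv2.cvtColor(cv2.resize(c,(480,480)),cv2.COLOR_RGB2BGR))
E
python3 -c "
from h import *
snap('t1',.436,.115)"
```

```text
{'time': 4.467, 'position': [0.438, 0.117, 0.111], 'ee_rot': [179.613, -0.232, 76.763], 'joint_positions': [-35.284, 30.633, 25.358, 121.742, -24.389, 32.0, -5.405], 'moment': [0.409, -0.563, 0.033], 'wrist_force': [1.766, 2.155, 5.412]}
label px left/right 200 6
```

View pics/t1.png

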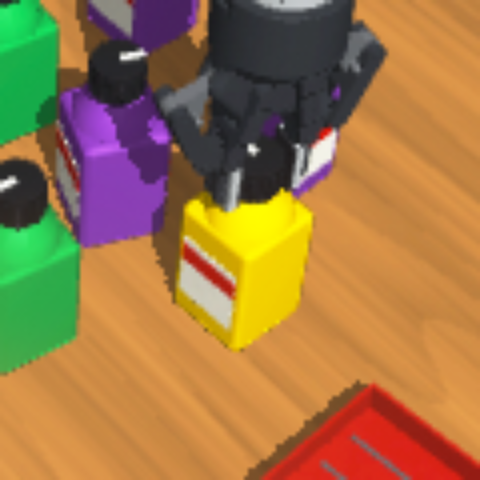

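The bottle body did not turn (label still on the left face), so the first yellow is loose. I'll screw it home and lift it.

>>> servo_tool(dp=[[0, 0, 0], [0, 0, 0], [0, 0, 0], [0, 0, 0], [0, 0, 0], [0, 0, 0], [0, 0, 0], [0, 0, 0], [0, 0, -20], [0, 0, -45], [0, 0, -70], [0, 0, -70]], yaw=[7, 14, 21, 28, 35, 42, 42, 42, 42, 42, 42, 42])

```text
time: 5.47
position: [0.4372, 0.1162, 0.1827]
ee_rot: [179.9, -0.4, 34.7]
wrist_force: [1.4, -0.8, -2.3]
width: 0.033
finger_force: 40.9
```

```bash
python3 -c "
from h import *
snap('t2',.436,.115)
print(plan(.470,.265))"
```

```text
{'time': 5.517, 'position': [0.436, 0.116, 0.181], 'ee_rot': [179.957, -0.272, 34.762], 'joint_positions': [-49.141, 27.297, 45.334, 117.869, -27.432, 45.327, -42.463], 'moment': [-0.058, -0.024, 0.028], 'wrist_force': [-0.233, 0.333, -0.983]}
label px left/right 109 0
[ 113. -103.]
```

View pics/t2.png

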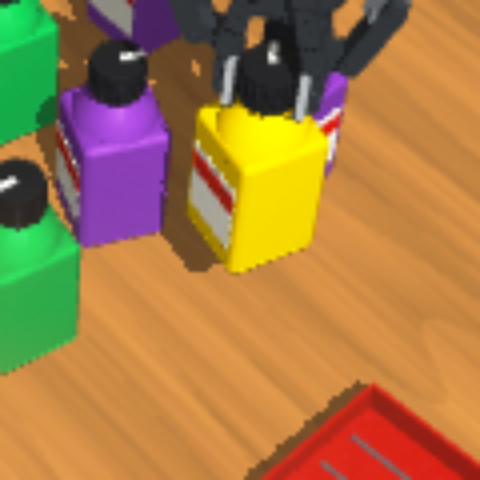

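>>> servo_tool(dp=[[10, -12, 0], [30, -35, 0], [52, -61, 0], [74, -87, 0], [96, -113, 0], [118, -139, 0], [138, -162, 0], [150, -175, 0], [153, -179, 0], [153, -179, 0], [153, -179, 0]], yaw=[0, 0, 0, 0, 0, 0, 0, 0, 0, 0, 0])

```text
time: 6.43
position: [0.4579, 0.3482, 0.1782]
ee_rot: [179.9, 0.2, 34.6]
wrist_force: [0.8, 0.0, -1.8]
width: 0.0328
finger_force: 40.7
```

>>> servo_tool(dp=[[0, 0, 20], [0, 0, 40], [0, 0, 55], [0, 0, 62], [0, 0, 66], [0, 0, 68], [0, 0, 68], [0, 0, 68]], yaw=[0, 0, 0, 0, 0, 0, 0, 0])

```text
time: 7.1
position: [0.459, 0.3483, 0.114]
ee_rot: [-180.0, -0.0, 34.6]
wrist_force: [-3.4, -1.6, 8.6]
width: 0.033
finger_force: 41.9
```

>>> servo_tool(dp=[[0, 0, 0], [0, 0, 0], [0, 0, 0], [0, 0, -25], [0, 0, -55], [0, 0, -85], [0, 0, -90], [0, 0, -90]], yaw=[0, 0, 0, 0, 0, 0, 0, 0], hand=-0.4)

```text
time: 7.77
position: [0.4603, 0.3506, 0.2038]
ee_rot: [180.0, -0.3, 34.7]
wrist_force: [-0.8, 0.6, 0.7]
width: 0.0596
finger_force: 0.0
```

>>> servo_tool(dp=[[-8, 25, 0], [-16, 50, 0], [-24, 75, 0], [-32, 100, 0], [-40, 125, 0], [-48, 150, 0], [-56, 175, 0], [-64, 200, 0], [-72, 225, 0], [-80, 250, 0], [-88, 275, 0], [-95, 304, 0], [-95, 304, 0], [-95, 304, 0], [-95, 304, 0], [-95, 304, 0], [-95, 304, 0], [-95, 304, 0], [-95, 304, 0], [-95, 304, 0]], yaw=[-7, -14, -21, -28, -35, -42, -49, -56, -63, -70, -77, -84, -91, -98, -105, -112, -119, -122, -122, -122])

```text
time: 9.43
position: [0.5528, 0.0462, 0.2001]
ee_rot: [-180.0, -0.1, 156.6]
wrist_force: [-0.3, -0.4, 0.2]
width: 0.0595
finger_force: 0.0
```

```bash
python3 -c "
from h import *
snap('t3',.46,.35)
p=env.camera('top')
for n,c in dict(YA=(315,195),YB=(370.5,199.5),GB=(360.5,296)).items():
    a=cap(p,c); print(n,a[0].round(1),a[1],a[2].round(4))
print([d['at'] for d in env.look_for(p,'green_1')])
save(p,'top1')
print(plan(.5535,.0441))"
```

```text
{'time': 9.483, 'position': [0.553, 0.046, 0.2], 'ee_rot': [-179.957, -0.105, 156.628], 'joint_positions': [-13.707, 28.93, 10.14, 100.107, -6.252, 51.623, 65.718], 'moment': [0.016, 0.024, 0.051], 'wrist_force': [0.085, -1.336, 0.043]}
label px left/right 593 254
YA [311.  194.4] 282 [ 6.742e-01 -6.000e-04]
YB [369.5 200.2] 159 [ 0.6605 -0.1287]
GB [360.4 295.9] 210 [ 0.4505 -0.104 ]
[[358.3, 297.5]]
[-1. -2.]
```

View pics/top1.png

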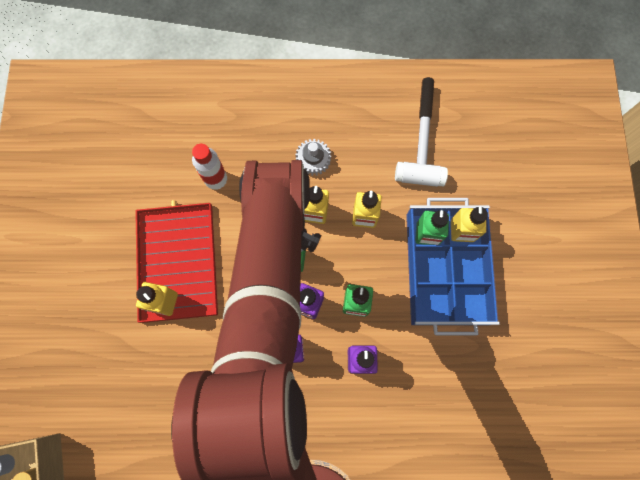

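The first yellow stands in the tray at pixel (155,297) and the others are unmoved. Next is green A.

>>> servo_tool(dp=[[-1, -2, 25], [-1, -2, 50], [-1, -2, 75], [-1, -2, 91], [-1, -2, 91], [-1, -2, 91]], yaw=[0, 0, 0, 0, 0, 0])

```text
time: 10.08
position: [0.5533, 0.0441, 0.1097]
ee_rot: [-179.9, -0.1, 156.7]
wrist_force: [1.5, 0.5, -0.6]
width: 0.0598
finger_force: 0.0
```

>>> servo_tool(dp=[[0, 0, 0], [0, 0, 0], [0, 0, 0], [0, 0, 0], [0, 0, 0]], yaw=[0, 0, 0, 0, 0], hand=1)

```text
time: 10.5
position: [0.5551, 0.0447, 0.1118]
ee_rot: [179.9, 0.2, 156.7]
wrist_force: [0.1, 0.9, 5.4]
width: 0.0325
finger_force: 40.2
```

>>> servo_tool(dp=[[0, 0, 0], [0, 0, 0], [0, 0, 0], [0, 0, 0], [0, 0, 0], [0, 0, 0], [0, 0, 0], [0, 0, 0], [0, 0, 0], [0, 0, 0], [0, 0, 0], [0, 0, 0], [0, 0, 0], [0, 0, 0], [0, 0, 0], [0, 0, 0]], yaw=[7, 14, 21, 28, 35, 42, 49, 56, 63, 70, 77, 84, 91, 97, 97, 97])

```text
time: 11.83
position: [0.5561, 0.0448, 0.112]
ee_rot: [179.8, -0.2, 59.7]
wrist_force: [1.8, 1.8, 8.0]
width: 0.033
finger_force: 40.2
```

```bash
python3 -c "
from h import *
snap('t4',.5535,.044)"
```

```text
{'time': 11.883, 'position': [0.556, 0.045, 0.112], 'ee_rot': [179.765, -0.207, 59.759], 'joint_positions': [-29.431, 40.068, 36.633, 105.726, -33.031, 44.947, -5.449], 'moment': [0.405, -0.275, 0.013], 'wrist_force': [2.218, 0.661, 6.423]}
label px left/right 104 18
```

View pics/t4.png

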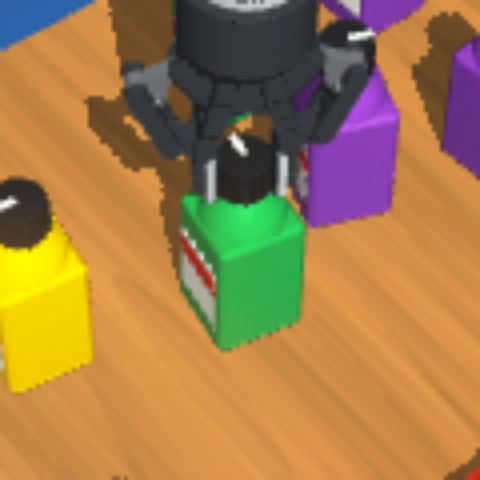

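Green A is loose too, because the body did not turn. I'll screw it home, then take it to the tray.

>>> servo_tool(dp=[[0, 0, 0], [0, 0, 0], [0, 0, 0], [0, 0, 0], [0, 0, 0], [0, 0, 0], [0, 0, 0], [0, 0, 0], [0, 0, -20], [0, 0, -45], [0, 0, -70], [0, 0, -70]], yaw=[7, 14, 21, 28, 35, 42, 42, 42, 42, 42, 42, 42])

```text
time: 12.88
position: [0.5559, 0.043, 0.1842]
ee_rot: [179.9, -0.4, 17.7]
wrist_force: [2.2, -0.3, -1.4]
width: 0.0327
finger_force: 41.1
```

>>> servo_tool(dp=[[4, -14, 0], [12, -42, 0], [20, -70, 0], [28, -98, 0], [36, -126, 0], [44, -154, 0], [52, -182, 0], [60, -210, 0], [68, -238, 0], [76, -266, 0], [83, -290, 0], [86, -301, 0], [86, -303, 0], [86, -303, 0], [86, -303, 0]], yaw=[0, 0, 0, 0, 0, 0, 0, 0, 0, 0, 0, 0, 0, 0, 0])

```text
time: 14.13
position: [0.5437, 0.3557, 0.1801]
ee_rot: [179.9, 0.1, 17.5]
wrist_force: [0.8, -0.5, -2.4]
width: 0.0326
finger_force: 40.8
```

```bash
python3 -c "
from h import *
snap('t5',.54,.36)
print(plan(.545,.360))"
```

```text
{'time': 14.183, 'position': [0.544, 0.356, 0.18], 'ee_rot': [179.889, 0.036, 17.458], 'joint_positions': [-62.477, 47.685, 53.87, 86.176, -40.313, 67.042, -73.995], 'moment': [-0.022, -0.032, -0.035], 'wrist_force': [0.99, -0.0, -3.369]}
label px left/right 748 488
[ 2. -4.]
```

Now lower, release and rise, then travel to green B at (0.450, -0.104).

>>> servo_tool(dp=[[1, -3, 20], [1, -3, 40], [1, -3, 55], [1, -3, 61], [1, -3, 64], [1, -3, 66], [1, -3, 67], [1, -3, 67]], yaw=[0, 0, 0, 0, 0, 0, 0, 0])

```text
time: 14.85
position: [0.5448, 0.3609, 0.1151]
ee_rot: [179.9, -0.1, 17.7]
wrist_force: [-1.8, -2.2, 1.2]
width: 0.0324
finger_force: 41.3
```

>>> servo_tool(dp=[[0, 0, 0], [0, 0, 0], [0, 0, 0], [0, 0, -25], [0, 0, -55], [0, 0, -85], [0, 0, -90], [0, 0, -90]], yaw=[0, 0, 0, 0, 0, 0, 0, 0], hand=-0.4)

```text
time: 15.52
position: [0.5451, 0.3624, 0.2065]
ee_rot: [-179.9, -0.4, 17.7]
wrist_force: [-0.2, 0.2, -0.4]
width: 0.0595
finger_force: 0.0
```

```bash
python3 -c "
from h import *
snap('t6',.545,.36)
print(plan(.4498,-.104))"
```

```text
{'time': 15.567, 'position': [0.544, 0.362, 0.204], 'ee_rot': [-179.937, -0.109, 17.736], 'joint_positions': [-62.985, 46.554, 54.611, 84.092, -39.234, 69.579, -75.358], 'moment': [-0.007, 0.061, -0.005], 'wrist_force': [-0.547, 0.187, -0.873]}
label px left/right 510 281
[-232.  416.]
```

>>> servo_tool(dp=[[-13, 23, 0], [-26, 46, 0], [-39, 69, 0], [-52, 92, 0], [-65, 116, 0], [-78, 139, 0], [-91, 162, 0], [-104, 185, 0], [-117, 208, 0], [-130, 231, 0], [-142, 254, 0], [-155, 278, 0], [-168, 301, 0], [-181, 324, 0], [-194, 347, 0], [-207, 370, 0], [-220, 394, 0], [-232, 416, 0], [-232, 416, 0], [-232, 416, 0]], yaw=[-7, -14, -21, -28, -35, -42, -49, -56, -63, -70, -77, -84, -91, -98, -105, -112, -119, -126, -126, -126])

```text
time: 17.23
position: [0.4477, -0.106, 0.2023]
ee_rot: [-179.9, -0.1, 143.4]
wrist_force: [0.6, 0.5, 0.1]
width: 0.0598
finger_force: 0.0
```

```bash
python3 -c "
from h import *
s=env.get_state();print(s['position'],s['ee_rot'],s['joint_positions'].round(1),plan(.4498,-.104))
p=env.camera('top');save(p,'top2')
for n,c in dict(YA=(315,195),YB=(370.5,199.5)).items():
    a=cap(p,c); print(n,a[0].round(1),a[1],a[2].round(4))
p=env.camera('scene');print(w2px(p,[.4498,-.104,.05]),w2px(p,[.545,.36,.05]))
for q in('green_1','yellow_1'): print([np.round(d['at']).tolist() for d in env.look_for(p,q)])
"
```

```text
[ 0.44774938 -0.10598395  0.20229064] [-1.79941760e+02 -1.39112772e-01  1.43438800e+02] [ -6.   22.   22.8 114.3 -11.6  46.1  76.9] [-0.  3.]
YA [314.9 195.6] 158 [ 0.6714 -0.0092]
YB [369.5 200.1] 163 [ 0.6607 -0.1288]
[324.25245113 203.09303059] [424.67973454 348.77182513]
[[426.0, 348.0], [325.0, 200.0]]
[[454.0, 316.0], [361.0, 178.0], [352.0, 225.0], [394.0, 216.0], [248.0, 233.0], [270.0, 268.0]]
```

>>> servo_tool(dp=[[0, 2, 25], [0, 2, 50], [0, 2, 75], [0, 2, 92], [0, 2, 92], [0, 2, 92]], yaw=[0, 0, 0, 0, 0, 0])

```text
time: 17.93
position: [0.45, -0.1021, 0.1108]
ee_rot: [-179.9, -0.1, 143.8]
wrist_force: [0.6, -0.1, 0.6]
width: 0.06
finger_force: 0.0
```

>>> servo_tool(dp=[[0, 0, 0], [0, 0, 0], [0, 0, 0], [0, 0, 0], [0, 0, 0]], yaw=[0, 0, 0, 0, 0], hand=1)

```text
time: 18.35
position: [0.4511, -0.1034, 0.1125]
ee_rot: [179.9, 0.1, 143.7]
wrist_force: [-0.5, 0.8, 6.0]
width: 0.0329
finger_force: 40.1
```

>>> servo_tool(dp=[[0, 0, 0], [0, 0, 0], [0, 0, 0], [0, 0, 0], [0, 0, 0], [0, 0, 0], [0, 0, 0], [0, 0, 0], [0, 0, 0], [0, 0, 0], [0, 0, 0], [0, 0, 0], [0, 0, 0], [0, 0, 0], [0, 0, 0], [0, 0, 0]], yaw=[7, 14, 21, 28, 35, 42, 49, 56, 63, 70, 77, 84, 91, 97, 97, 97])

```text
time: 19.68
position: [0.4517, -0.1037, 0.1126]
ee_rot: [179.8, -0.1, 46.7]
wrist_force: [0.6, 0.6, 8.5]
width: 0.0329
finger_force: 39.9
```

```bash
python3 -c "
from h import *
snap('t7',.4498,-.104)"
```

```text
{'time': 19.733, 'position': [0.452, -0.104, 0.113], 'ee_rot': [179.81, -0.109, 46.725], 'joint_positions': [-20.236, 36.728, 46.829, 120.333, -42.178, 40.555, 11.436], 'moment': [-0.023, -0.011, -0.017], 'wrist_force': [0.211, 0.829, 5.598]}
label px left/right 33 219
```

View pics/t7.png

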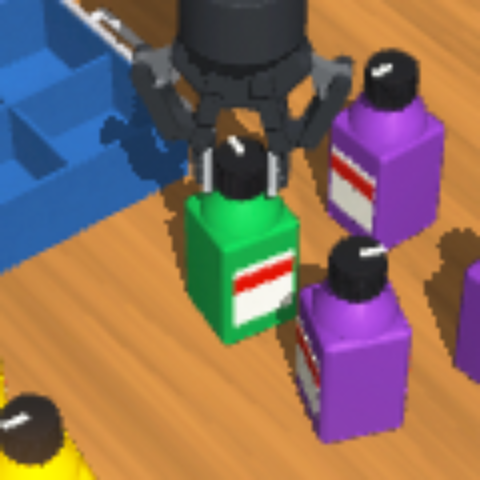

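Green B is tight: the label swung to the right face with the cap. I'll lift it and carry it to the near green bay at (0.444, -0.279).

>>> servo_tool(dp=[[0, 0, -15], [0, 0, -40], [0, 0, -65], [0, 0, -90], [0, 0, -100], [-5, 5, -100], [-20, 17, -100], [-40, 34, -100], [-60, 51, -100], [-80, 68, -100], [-100, 86, -100], [-118, 101, -100], [-130, 111, -100], [-133, 114, -100], [-133, 114, -100], [-133, 114, -100]], yaw=[0, 0, 0, 0, 0, 0, 0, 0, 0, 0, 0, 0, 0, 0, 0, 0])

```text
time: 21.07
position: [0.4416, -0.2767, 0.2099]
ee_rot: [-179.8, -0.0, 46.7]
wrist_force: [0.3, 0.1, -3.3]
width: 0.0328
finger_force: 41.0
```

```bash
python3 -c "
from h import *
snap('t8',.444,-.279)
print(plan(.444,-.279))"
```

```text
{'time': 21.117, 'position': [0.442, -0.276, 0.21], 'ee_rot': [-179.816, -0.058, 46.808], 'joint_positions': [-3.439, 33.526, 52.584, 105.28, -31.499, 57.276, 19.245], 'moment': [-0.015, -0.04, 0.002], 'wrist_force': [0.355, 0.726, -3.474]}
label px left/right 14 162
[-1.  3.]
```

View pics/t8.png

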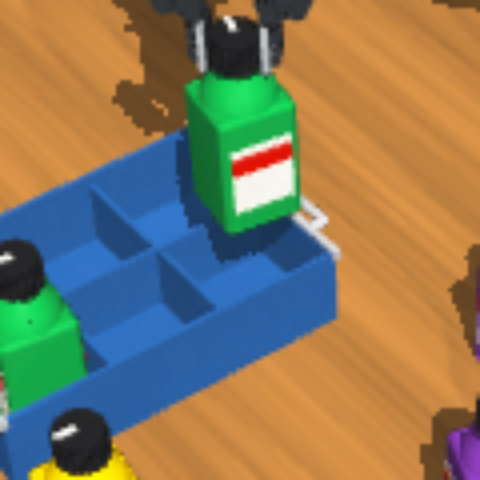

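>>> servo_tool(dp=[[-1, 3, 15], [-1, 3, 35], [-1, 3, 55], [-1, 3, 75], [-1, 3, 86], [-1, 3, 92], [-1, 3, 95], [-1, 3, 96], [-1, 3, 96], [-1, 3, 96]], yaw=[0, 0, 0, 0, 0, 0, 0, 0, 0, 0])

```text
time: 21.95
position: [0.4435, -0.2798, 0.117]
ee_rot: [-179.9, -0.2, 46.8]
wrist_force: [-1.8, 3.8, 5.5]
width: 0.0328
finger_force: 41.8
```

```bash
python3 -c "
from h import *
snap('t9',.444,-.279)"
```

```text
{'time': 22.0, 'position': [0.443, -0.28, 0.117], 'ee_rot': [-179.909, -0.16, 46.777], 'joint_positions': [1.643, 40.175, 45.622, 110.624, -39.802, 46.411, 26.324], 'moment': [0.842, 0.615, -0.071], 'wrist_force': [-2.54, 3.62, 5.449]}
label px left/right 11 220
```

>>> servo_tool(dp=[[0, 0, 0], [0, 0, 0], [0, 0, 0], [0, 0, -25], [0, 0, -55], [0, 0, -85], [0, 0, -90], [0, 0, -90]], yaw=[0, 0, 0, 0, 0, 0, 0, 0], hand=-0.4)

```text
time: 22.67
position: [0.4448, -0.2825, 0.2077]
ee_rot: [179.7, -0.1, 46.7]
wrist_force: [-0.3, -0.0, 0.3]
width: 0.0598
finger_force: 0.0
```

>>> servo_tool(dp=[[19, 4, 0], [38, 8, 0], [57, 12, 0], [76, 16, 0], [95, 20, 0], [114, 24, 0], [133, 28, 0], [152, 32, 0], [171, 36, 0], [190, 40, 0], [209, 44, 0], [228, 48, 0], [247, 52, 0], [259, 55, 0], [259, 55, 0], [259, 55, 0], [259, 55, 0]], yaw=[-7, -14, -21, -28, -35, -42, -49, -56, -63, -70, -77, -84, -91, -98, -98, -98, -98])

```text
time: 24.08
position: [0.6597, -0.1313, 0.2043]
ee_rot: [-179.9, -0.1, 144.5]
wrist_force: [-0.4, -1.0, 0.1]
width: 0.0601
finger_force: 0.0
```

```bash
python3 -c "
from h import *
snap('t10',.444,-.279)
p=env.camera('scene')
for n,X in dict(YA=(.6715,-.0092,.05),YB=(.6607,-.1288,.05),GBnow=(.444,-.279,.054)).items(): print(n,w2px(p,X).round())
for q in('green_1','yellow_1'): print([np.round(d['at']).tolist() for d in env.look_for(p,q)])
print(plan(.6607,-.1288))"
```

```text
{'time': 24.133, 'position': [0.66, -0.132, 0.205], 'ee_rot': [-179.897, -0.071, 144.473], 'joint_positions': [-3.062, 40.332, 23.393, 79.696, -16.61, 63.471, 77.279], 'moment': [0.022, -0.015, -0.022], 'wrist_force': [0.783, 0.192, -0.355]}
label px left/right 9 213
YA [275. 267.]
YB [251. 234.]
GBnow [288. 166.]
[[427.0, 345.0], [248.0, 233.0], [285.0, 159.0]]
[[352.0, 227.0], [362.0, 178.0], [272.0, 266.0], [249.0, 232.0], [392.0, 218.0], [453.0, 316.0]]
[1. 2.]
```

>>> servo_tool(dp=[[1, 2, 25], [1, 2, 50], [1, 2, 75], [1, 2, 94], [1, 2, 94], [1, 2, 94]], yaw=[0, 0, 0, 0, 0, 0])

```text
time: 24.78
position: [0.6607, -0.1281, 0.1107]
ee_rot: [-179.9, -0.1, 144.7]
wrist_force: [1.3, -0.5, 0.3]
width: 0.0599
finger_force: 0.0
```

>>> servo_tool(dp=[[0, 0, 0], [0, 0, 0], [0, 0, 0], [0, 0, 0], [0, 0, 0]], yaw=[0, 0, 0, 0, 0], hand=1)

```text
time: 25.2
position: [0.663, -0.1281, 0.1135]
ee_rot: [179.9, 0.2, 144.7]
wrist_force: [0.3, -0.1, 5.4]
width: 0.0328
finger_force: 40.3
```

>>> servo_tool(dp=[[0, 0, 0], [0, 0, 0], [0, 0, 0], [0, 0, 0], [0, 0, 0], [0, 0, 0], [0, 0, 0], [0, 0, 0], [0, 0, 0], [0, 0, 0], [0, 0, 0], [0, 0, 0], [0, 0, 0], [0, 0, 0], [0, 0, 0], [0, 0, 0]], yaw=[7, 14, 21, 28, 35, 42, 49, 56, 63, 70, 77, 84, 91, 97, 97, 97])

```text
time: 26.53
position: [0.6642, -0.1278, 0.1138]
ee_rot: [179.7, -0.2, 47.8]
wrist_force: [1.1, 0.6, 5.3]
width: 0.0327
finger_force: 40.3
```

```bash
python3 -c "
from h import *
snap('t11',.6607,-.1288)
print(plan(.532,-.367))"
```

```text
{'time': 26.583, 'position': [0.664, -0.128, 0.114], 'ee_rot': [179.69, -0.219, 47.799], 'joint_positions': [-14.469, 51.852, 46.725, 85.287, -41.194, 60.576, -0.397], 'moment': [0.253, -0.527, -0.039], 'wrist_force': [1.884, 1.018, 5.932]}
label px left/right 72 28
[-266.   63.]
```

View pics/t11.png

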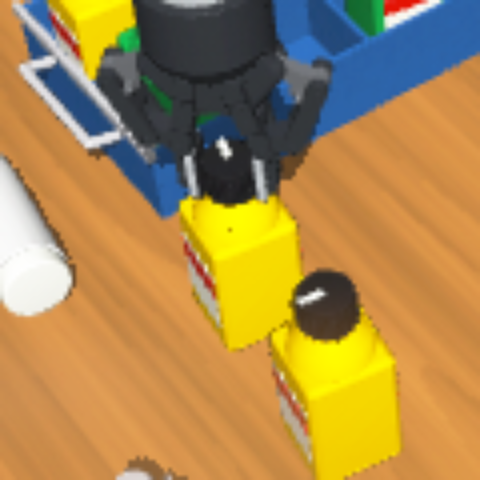

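YB is loose (label unmoved, arrow turned). I'll screw it home, then route around YA to the tray at (0.638, 0.285).

>>> servo_tool(dp=[[0, 0, 0], [0, 0, 0], [0, 0, 0], [0, 0, 0], [0, 0, 0], [0, 0, 0], [0, 0, 0], [0, 0, 0], [0, 0, -20], [0, 0, -45], [0, 0, -70], [0, 0, -70]], yaw=[7, 14, 21, 28, 35, 42, 42, 42, 42, 42, 42, 42])

```text
time: 27.58
position: [0.6634, -0.1297, 0.1865]
ee_rot: [179.8, -0.4, 5.7]
wrist_force: [0.8, -2.0, -0.6]
width: 0.0327
finger_force: 40.7
```

>>> servo_tool(dp=[[-10, -10, 0], [-30, -32, 0], [-52, -56, 0], [-75, -82, 0], [-92, -107, 0], [-100, -134, 0], [-98, -162, 0], [-92, -190, 0], [-80, -218, 0], [-68, -246, 0], [-56, -274, 0], [-44, -302, 0], [-30, -330, 0], [-16, -358, 0], [0, -384, 0], [10, -404, 0], [16, -414, 0], [16, -414, 0], [16, -414, 0]], yaw=[0, 0, 0, 0, 0, 0, 0, 0, 0, 0, 0, 0, 0, 0, 0, 0, 0, 0, 0])

```text
time: 29.17
position: [0.6352, 0.2855, 0.1796]
ee_rot: [179.9, 0.2, 5.8]
wrist_force: [-0.3, 0.2, -2.5]
width: 0.0328
finger_force: 40.4
```

```bash
python3 -c "
from h import *
snap('t12',.638,.285)
print(plan(.638,.285))"
```

```text
{'time': 29.217, 'position': [0.635, 0.284, 0.18], 'ee_rot': [179.912, 0.132, 5.616], 'joint_positions': [-53.298, 55.256, 62.875, 77.382, -48.775, 76.151, -74.214], 'moment': [-0.045, 0.045, 0.031], 'wrist_force': [-0.439, -0.68, -2.223]}
label px left/right 580 507
[ 3. -1.]
```

>>> servo_tool(dp=[[2, 0, 20], [2, 0, 40], [2, 0, 55], [2, 0, 61], [2, 0, 64], [2, 0, 66], [2, 0, 67], [2, 0, 67]], yaw=[0, 0, 0, 0, 0, 0, 0, 0])

```text
time: 29.88
position: [0.6384, 0.2845, 0.117]
ee_rot: [180.0, -0.1, 5.7]
wrist_force: [-2.4, -2.3, 4.9]
width: 0.0327
finger_force: 41.2
```

>>> servo_tool(dp=[[0, 0, 0], [0, 0, 0], [0, 0, 0], [0, 0, -25], [0, 0, -55], [0, 0, -85], [0, 0, -90], [0, 0, -90]], yaw=[0, 0, 0, 0, 0, 0, 0, 0], hand=-0.4)

```text
time: 30.55
position: [0.6399, 0.2855, 0.2077]
ee_rot: [-180.0, -0.4, 5.7]
wrist_force: [-0.2, -0.1, -0.5]
width: 0.0597
finger_force: 0.0
```

```bash
python3 -c "
from h import *
snap('t13',.638,.285)
print(plan(.6715,-.0092))
p=env.camera('top')
for n,c in dict(YA=(315,195)).items():
    a=cap(p,c); print(n,a[0].round(1),a[1],a[2].round(4))"
```

```text
{'time': 30.6, 'position': [0.639, 0.286, 0.205], 'ee_rot': [-179.956, -0.122, 5.724], 'joint_positions': [-53.089, 54.088, 63.555, 75.182, -47.8, 78.433, -75.32], 'moment': [-0.012, 0.03, -0.021], 'wrist_force': [0.395, -0.149, -0.629]}
label px left/right 358 374
[  3. 297.]
YA [314.9 195.6] 158 [ 0.6714 -0.0092]
```

>>> servo_tool(dp=[[0, 16, 0], [0, 32, 0], [0, 48, 0], [0, 64, 0], [0, 80, 0], [0, 96, 0], [0, 112, 0], [0, 128, 0], [0, 144, 0], [0, 160, 0], [0, 176, 0], [0, 192, 0], [0, 208, 0], [0, 224, 0], [1, 240, 0], [2, 256, 0], [3, 272, 0], [3, 288, 0], [3, 297, 0], [3, 297, 0]], yaw=[-7, -14, -21, -28, -35, -42, -49, -56, -63, -70, -77, -84, -91, -98, -105, -112, -119, -126, -133, -140])

```text
time: 32.32
position: [0.6696, -0.0131, 0.2022]
ee_rot: [-179.8, -0.1, 145.8]
wrist_force: [-0.0, -0.1, 0.3]
width: 0.0601
finger_force: 0.0
```

```bash
python3 -c "
from h import *
snap('t14',.638,.285)
print(plan(.6715,-.0092))
p=env.camera('scene');print(w2px(p,[.6715,-.0092,.05]))
print([np.round(d['at']).tolist() for d in env.look_for(p,'yellow_1')])
"
```

```text
{'time': 32.367, 'position': [0.67, -0.011, 0.202], 'ee_rot': [-179.866, -0.154, 146.091], 'joint_positions': [-15.408, 40.835, 27.295, 80.427, -19.501, 63.627, 71.012], 'moment': [0.026, 0.029, -0.011], 'wrist_force': [-0.411, 0.473, 0.283]}
label px left/right 363 373
[-0.  3.]
[274.68857646 266.69902016]
[[362.0, 178.0], [366.0, 344.0], [272.0, 268.0], [392.0, 217.0], [453.0, 316.0], [352.0, 226.0]]
```

>>> servo_tool(dp=[[0, 1, 25], [0, 1, 50], [0, 1, 75], [0, 1, 93], [0, 1, 93], [0, 1, 93]], yaw=[0, 0, 0, 0, 0, 0])

```text
time: 32.97
position: [0.6703, -0.0074, 0.1096]
ee_rot: [-179.9, -0.2, 145.7]
wrist_force: [-0.3, -0.1, 0.6]
width: 0.0598
finger_force: 0.0
```

>>> servo_tool(dp=[[0, 0, 0], [0, 0, 0], [0, 0, 0], [0, 0, 0], [0, 0, 0]], yaw=[0, 0, 0, 0, 0], hand=1)

```text
time: 33.38
position: [0.6728, -0.0083, 0.1131]
ee_rot: [179.8, 0.2, 145.7]
wrist_force: [-0.4, 1.9, 4.4]
width: 0.0329
finger_force: 40.2
```

>>> servo_tool(dp=[[0, 0, 0], [0, 0, 0], [0, 0, 0], [0, 0, 0], [0, 0, 0], [0, 0, 0], [0, 0, 0], [0, 0, 0], [0, 0, 0], [0, 0, 0], [0, 0, 0], [0, 0, 0], [0, 0, 0], [0, 0, 0], [0, 0, 0], [0, 0, 0]], yaw=[7, 14, 21, 28, 35, 42, 49, 56, 63, 70, 77, 84, 91, 97, 97, 97])

```text
time: 34.72
position: [0.6703, -0.0094, 0.1128]
ee_rot: [-179.9, 0.1, 48.7]
wrist_force: [-2.6, 1.1, 6.8]
width: 0.0331
finger_force: 40.4
```

```bash
python3 -c "
from h import *
snap('t15',.6715,-.0092)
print(plan(.532,-.367),plan(.469,.267))"
```

```text
{'time': 34.767, 'position': [0.67, -0.009, 0.113], 'ee_rot': [-179.937, 0.075, 48.669], 'joint_positions': [-26.123, 52.953, 50.234, 86.03, -43.877, 62.193, -7.32], 'moment': [0.064, 0.81, 0.019], 'wrist_force': [-1.228, -0.816, 6.272]}
label px left/right 21 185
[-360.  132.] [  75. -334.]
```

View pics/t15.png

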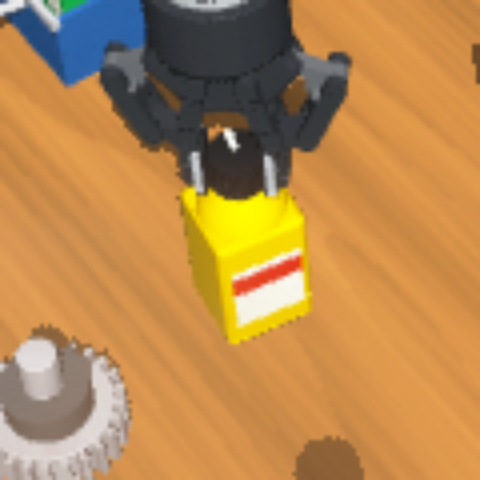

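YA is tight. I'll lift it high and carry it over to the middle yellow bay.

>>> servo_tool(dp=[[0, 0, -15], [0, 0, -42], [0, 0, -70], [0, 0, -98], [0, 0, -126], [0, 0, -150], [-10, 4, -160], [-35, 13, -160], [-65, 24, -160], [-97, 36, -160], [-130, 48, -160], [-163, 60, -160], [-196, 72, -160], [-229, 84, -160], [-262, 96, -160], [-295, 108, -160], [-325, 119, -160], [-348, 127, -160], [-358, 131, -160], [-360, 132, -160]], yaw=[0, 0, 0, 0, 0, 0, 0, 0, 0, 0, 0, 0, 0, 0, 0, 0, 0, 0, 0, 0])

```text
time: 36.43
position: [0.5298, -0.3693, 0.271]
ee_rot: [-179.9, 0.1, 48.4]
wrist_force: [-1.0, 0.8, -1.8]
width: 0.0329
finger_force: 40.2
```

>>> servo_tool(dp=[[0, 0, 0], [0, 0, 10], [0, 0, 30], [0, 0, 50]], yaw=[0, 0, 0, 0])

```text
time: 36.77
position: [0.535, -0.3636, 0.2204]
ee_rot: [180.0, -0.1, 49.0]
wrist_force: [-0.1, -0.1, -2.9]
width: 0.0328
finger_force: 40.4
```

```bash
python3 -c "
from h import *
snap('t16',.532,-.367)
print(plan(.532,-.367))"
```

```text
{'time': 36.817, 'position': [0.533, -0.361, 0.215], 'ee_rot': [-179.466, -0.12, 48.969], 'joint_positions': [5.742, 44.162, 51.469, 84.364, -35.681, 69.352, 21.29], 'moment': [0.218, 0.105, -0.016], 'wrist_force': [-1.058, 2.585, -5.914]}
label px left/right 59 30
[-5.  3.]
```

>>> servo_tool(dp=[[0, 0, 0], [0, 0, 0], [0, 0, 10], [0, 0, 30], [0, 0, 50], [0, 0, 70]], yaw=[0, 0, 0, 0, 0, 0])

```text
time: 37.32
position: [0.5337, -0.3665, 0.1515]
ee_rot: [179.8, -0.0, 48.8]
wrist_force: [0.0, 0.7, -2.5]
width: 0.0331
finger_force: 40.6
```

```bash
python3 -c "
from h import *
snap('t17',.532,-.367)
print(plan(.532,-.367))"
```

```text
{'time': 37.367, 'position': [0.532, -0.364, 0.147], 'ee_rot': [-179.663, -0.02, 48.746], 'joint_positions': [6.892, 47.957, 48.854, 88.817, -39.312, 61.974, 24.377], 'moment': [0.239, 0.226, 0.035], 'wrist_force': [-1.652, 1.549, -4.73]}
label px left/right 82 159
[-2.  2.]
```

View pics/t17.png

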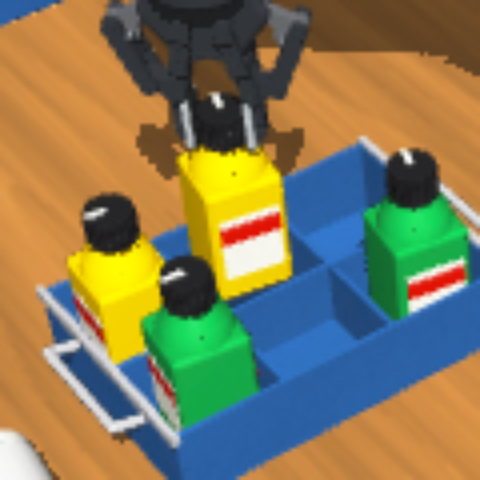

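The bottle is over the middle yellow bay, and the green sits in the near green bay. Lower, release and retreat upward.

>>> servo_tool(dp=[[0, 0, 0], [0, 0, 10], [0, 0, 20], [0, 0, 28], [0, 0, 33], [0, 0, 35], [0, 0, 36], [0, 0, 36], [0, 0, 36]], yaw=[0, 0, 0, 0, 0, 0, 0, 0, 0])

```text
time: 38.12
position: [0.5336, -0.3665, 0.117]
ee_rot: [179.9, -0.1, 48.7]
wrist_force: [-0.4, 1.1, 5.2]
width: 0.0328
finger_force: 41.4
```

>>> servo_tool(dp=[[0, 0, 0], [0, 0, 0], [0, 0, 0], [0, 0, -25], [0, 0, -55], [0, 0, -85], [0, 0, -115], [0, 0, -140], [0, 0, -140]], yaw=[0, 0, 0, 0, 0, 0, 0, 0, 0], hand=-0.4)

```text
time: 38.87
position: [0.534, -0.3694, 0.2615]
ee_rot: [179.4, 0.1, 48.7]
wrist_force: [-0.9, -1.6, -0.6]
width: 0.0597
finger_force: 0.0
```

```bash
python3 - <<'E'
from h import *
snap('t18',.532,-.367)
p=env.camera("top");q=env.camera("scene")
for n in('green_1','yellow_1'): print(n,[(np.round(d['at']).tolist()) for d in env.look_for(q,n)])
for n,X in dict(YA=(.532,-.367,.004),GB=(.444,-.279,.004),YC=(.46,.351,.003),GA=(.545,.360,.003),YB=(.639,.285,.003)).items():
    X=np.array(X); print(n,w2px(q,X+[0,0,.05]).round())
a=cv2.resize(p["color"][130:430,110:510],(533,400)); b=cv2.resize(q["color"][120:420,200:400],(267,400))
b=cv2.resize(q["color"][120:420,180:500],(427,400))
cv2.imwrite("pics/fin.png",cv2.cvtColor(np.vstack([cv2.resize(a,(400,300)),cv2.resize(b,(400,300))]) ,cv2.COLOR_RGB2BGR))
E
```

```text
{'time': 38.917, 'position': [0.533, -0.368, 0.259], 'ee_rot': [179.627, 0.033, 48.69], 'joint_positions': [5.708, 42.069, 53.09, 80.978, -34.033, 73.318, 19.797], 'moment': [-0.049, 0.022, -0.012], 'wrist_force': [-0.722, -0.091, 0.506]}
label px left/right 56 128
green_1 [[428.0, 350.0]]
yellow_1 [[393.0, 220.0], [243.0, 156.0], [363.0, 177.0], [367.0, 343.0], [451.0, 317.0], [351.0, 227.0], [232.0, 186.0]]
YA [244. 162.]
GB [288. 166.]
YC [450. 324.]
GA [425. 348.]
YB [367. 347.]
```

View pics/fin.png

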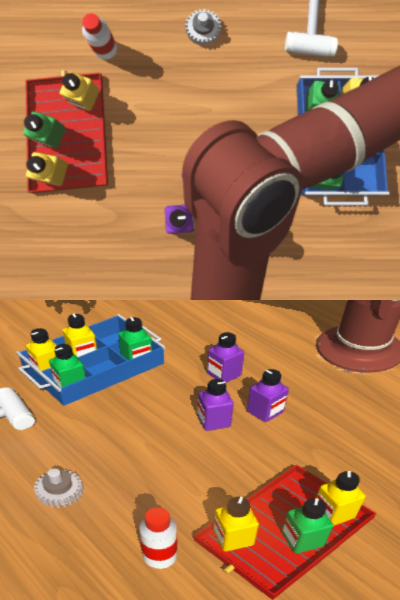

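All five are placed upright: three in the tray and two in their colour rows. The gear, mallet and spray can have not moved, and nothing but the purple decoys is left on the bench.

```bash
python3 -c "
from bench import env
print(env.finish_job())"
```

```text
the job is handed in; nothing more can be done
None
```

I handed the job in at about 39 s of the 210 s allowed; the hand-in gave no verdict, but the last pictures show all five bench bottles upright: two yellow and one green were loose, screwed home and set in the drip tray, and one green and one yellow were tight and put in their colour's carrier row.

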